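# Close up loose lino blocks in the galley for proofing

## Task

Three wood-mounted lino blocks lie loose in the steel galley and must be closed up for proofing. Using the fingertips only to push, sweep all three flat against the galley's far long rail and slide the dark foot stick to the left until the blocks stand packed side by side, square and without gaps, between it and the closed left end. Do not lift or tip a block, leave the tools and tins round the galley where they are, and finish with the hand clear.

Things in the scene. Friction and masses are not known exactly. Their poses are not given: they have to be found in the camera images.
- galley: Steel tray fixed to the worktop, turned up to 0.2 rad. Origin: on the worktop, middle of its inside width. x points away from the robot to the far long rail, y to the robot's left to the closed end, z up. Floor top 3 mm, rail tops 16 mm above the worktop, rails 5 mm thick. Inside: x -100 (near rail) to +100 mm (far rail), y -190 (right end, open, no rail) to +170 mm (left end rail).
- far_head_corner (a point): Inner corner of the galley, on its floor, where the far long rail meets the left end rail: x = +100, y = +170, z = 3 mm in the galley's frame.
- foot_stick (a joint): Dark steel bar across the galley (16 mm thick in y, top 21.5 mm above worktop, end shoes reach x +-113 mm) sliding along it. Value q in m grows to the left; its left face is at galley y = -0.125 + q, its right face 16 mm less. Starts at 0 to 0.03, right of all blocks. Drags magnetically (3.5 N plus 8 N per m/s), stays where left. About 0.145 when the blocks are packed tight.
- foot_stick_face (a point): Middle of the foot stick's left face, 12 mm above the worktop; moves with the stick; axes as the galley's.
- block_wide: Loose lino block mounted on wood, dark blue printing face with six diamonds, 50 mm in its x, 60 mm wide in its y, 23 mm high, 50 to 110 g. Origin: centre of its underside, on the galley floor. Its x points about as the galley's x, within 0.25 rad at the start. Starts 60 to 100 mm (centre) short of the far rail. The left-to-right order varies and any order is right.
- block_mid: Loose lino block mounted on wood, dark red printing face with an eight-rayed rosette, 50 mm in its x, 50 mm wide in its y, 23 mm high, 50 to 110 g. Origin: centre of its underside, on the galley floor. Its x points about as the galley's x, within 0.25 rad at the start. Starts 60 to 100 mm (centre) short of the far rail. The left-to-right order varies and any order is right.
- block_narrow: Loose lino block mounted on wood, dark green printing face with chevrons, 50 mm in its x, 40 mm wide in its y, 23 mm high, 50 to 110 g. Origin: centre of its underside, on the galley floor. Its x points about as the galley's x, within 0.25 rad at the start. Starts 60 to 100 mm (centre) short of the far rail. The left-to-right order varies and any order is right.
- brayer: Bystander: small ink roller with a turned wooden handle, 161x136x64 mm, on the worktop beyond the open right end of the galley. Origin: centre of its underside.
- gouge: Bystander: lino gouge with a blue mushroom handle, 108x25x19 mm, on the worktop just on the robot's side of the galley. Origin: centre of its underside.
- baren: Bystander: black round printing baren with a wooden strap handle, 100 mm across, 40 mm high, on the worktop left of the galley. Origin: centre of its underside.
- tube: Bystander: crumpled multicoloured ink tube, 144x48x33 mm, on the worktop near the left front of the galley. Origin: centre of its underside.
- tin: Bystander: ink tin with a yellow lid, 70 mm across, 63 mm high, on the worktop near the right front of the galley. Origin: centre of its underside.
- tape: Bystander: roll of masking tape lying flat, 104 mm across, 25 mm high, behind the galley. Origin: centre of its underside.
- clip: Bystander: bulldog clip in plain steel, 26x50x35 mm, behind the galley. Origin: centre of its underside.

How it is judged (in metres and radians):
At the end, for the whole second after the job is handed in: Every block lies on the galley floor with its far side within 4 mm of the far long rail and within 0.07 rad of square to it, between foot stick and left end rail, at rest; the foot stick reads 0.141 to 0.149, so that at most 4 mm of gaps is left in the row (x of block_wide in the frame of galley between 0.071 and 0.078 m and y of block_wide in the frame of galley between 0.03 and 0.16 m and angle between the x axis of each of block_wide, block_mid, block_narrow and the x axis of galley, either way round below 0.07 rad and angle between each of block_wide, block_mid, block_narrow's own z axis and vertical below 0.1 rad and height (world z) of each of block_wide, block_mid, block_narrow below 0.006 m and linear speed of each of block_wide, block_mid, block_narrow below 0.01 m/s and x of block_mid in the frame of galley between 0.071 and 0.078 m and y of block_mid in the frame of galley between 0.03 and 0.16 m and x of block_narrow in the frame of galley between 0.071 and 0.078 m and y of block_narrow in the frame of galley between 0.03 and 0.16 m and value of joint foot_stick between 0.141 and 0.149 m); the robot touches nothing.
It fails at once if a block is lifted off the galley floor (more than 8 mm) (height (world z) of any of block_wide, block_mid, block_narrow above 0.011 m).
It fails at once if a block is tipped (more than 0.25 rad) (angle between any of block_wide, block_mid, block_narrow's own z axis and vertical above 0.25 rad).
It fails at once if a bystander is moved more than 20 mm (distance of any of brayer, gouge, baren, tube, tin, tape, clip from where it was at the start of the episode above 0.02 m).
It also fails if it takes over 58 s, if anything falls off the work surface, if the arm or the gripper's body presses on something with over 40 N, if the wrist force passes 120 N, or if a joint passes its speed limit or range.

## Robot

A 6-joint arm with a two-finger parallel gripper is mounted at the origin on a cart in front of the work surface, level with it; the furniture and walls round the work are solid. World frame = base frame: x ahead of the robot, y to its left, z up, the work surface at z = 0. Lengths are in mm, angles in rad, forces in N, time in s.
With the tool pointing down it reaches from about 350 to 925 mm from the base axis. Payload 6.4 kg.
Tool frame: the origin (TCP) lies between the finger pads; the fingertips stand 17 mm ahead of it and the grasp point (between the pads) lies 2 mm behind it (bot.nose_length is the distance from the TCP to the fingertips, in mm); z points along the fingers, y is the direction in which the jaws open and shut (so a half turn about z gives the same grasp; the last joint's range is limited). The gripper opens to 94 mm and grips with 3 to 60 N. Pads are 16 mm wide; open, the fingers measure 119 mm over their backs; the gripper's body (75 mm by 177 mm) begins 78 mm behind the grasp point.
Start: joints at [1.024, 0.245, 1.558, -0, 1.339, -0.174], TCP at [236.744, 605.365, 222.455] pointing down, gripper open.
Joint ranges: [-3.13, 3.13], [-1.02, 2.26], [0.13, 2.54], [-0.95, 4.09], [0.21, 2.88], [-2.74, 2.74]. Speed limits (rad/s): [2.57, 2.57, 3.14, 3.14, 3.14, 3.14].

## Interface

Orientations are given as a unit quaternion [x, y, z, w].
In Python, from workcell import bot, get_image, calibration, close_job gives the robot as it stands.
- The arm moves only by the shell command python3 -m handwheel 'ROWS'. ROWS is JSON, a list of rows, each a list of 7 numbers: the shift along the tool's x, y, z in cm, then the turn, a rotation vector about the tool's x, y, z in degrees, then the opening, from 0 (shut) to 1 (fully open). In form: [[dx, dy, dz, rx, ry, rz, jaw], ...]. A call has 1 to 12 rows; each row is the pose to reach, as a shift and turn from the pose measured when the call began, along the tool's axes at that moment; what a row does not reach only later rows make up. A row lasts 1/8 s, in which the tool goes at most 62.5 mm and 10.7 degrees, less where a joint would pass 70% of its speed; a pose out of reach is approached as far as the arm can. A call with a gripper value outside its range is refused whole. The fingers move at their own pace and stop on an object; the grip force is fixed at half the most. Time passes only in rows, so rows that repeat a pose let the fingers close. It gives the time, the measured TCP pose, the force and the opening at its end, in the units of the state.
- bot.state(): the state, without advancing time (a new reading comes with each control period).
- get_image(name): name is "side" or "top"; returns the picture (480x640x3 uint8, red, green, blue); there is no depth.
- calibration(name): a dict with "camera_matrix" (3x3 intrinsics, pixels), "k1" (the pictures are not rectified: a ray, as slopes to the right and down, at radius r is drawn at 1 + k1 r^2 times it, then the intrinsics apply), "eye" and "attitude" of the camera in the world. Camera axes: x right, y down, z forward; pixel columns grow to the right and rows downward; lengths in mm; the calibration is good to about 2 mm. A picture is of the moment at which its call begins. calibration takes no time and is no camera call.
- close_job(): hands the job in, once; it reports no verdict.
The state is a dict: "time": time; "joints": joint angles; "joint_vel": joint speeds; "tau": joint torques, N m; "tcp_pos": TCP position; "eef_rot": TCP orientation; "ft_force": force on the tool from outside, world axes, zero at the start; "ft_torque": the same for the moment, N m; "opening": finger opening in mm.
Only numpy, scipy, OpenCV 4.12 (cv2) and the standard library are available. Lean on these libraries where they do the work, as an engineer would, in place of code of your own. Each camera call takes 0.05 s, during which the arm holds its last target. There are 200 camera calls.

## Working session

There is one attempt and no reset: what is moved stays moved. The work goes in short steps, Python scripts to look and compute and a shell command to move; the robot and the scene stay as the last step left them, time stands still between calls to the robot, and variables do not carry over. Pictures are saved under pics/ and viewed, about 8 in all and at most 12, crops included, and the job is handed in when it is done.

```bash
mkdir -p pics
python3 - <<'E'
from workcell import bot,get_image,calibration
import cv2
for n in("top","side"):
    cv2.imwrite(f"pics/{n}0.png",get_image(n)[:,:,::-1]); print(n,calibration(n))
s=bot.state();print(s,bot.nose_length)
E
```

```text
top {'camera_matrix': array([[505.33417451,   0.        , 312.35757612],
       [  0.        , 505.33417451, 240.79677352],
       [  0.        ,   0.        ,   1.        ]]), 'k1': 0.014280802701186788, 'eye': array([ 485.88579097,  -43.63671073, 1219.45713736]), 'attitude': array([ 0.70886626, -0.70413082,  0.03261562, -0.02538963])}
side {'camera_matrix': array([[475.92880991,   0.        , 318.19227217],
       [  0.        , 475.92880991, 230.95170358],
       [  0.        ,   0.        ,   1.        ]]), 'k1': -0.06953000325588732, 'eye': array([ 104.3699669 , -868.89239685,  684.16732225]), 'attitude': array([ 0.85602116, -0.22938015,  0.12263896, -0.44673505])}
{'time': 0.1, 'joints': array([ 1.02389242e+00,  2.45724473e-01,  1.55885036e+00, -1.45469368e-06,
        1.33871499e+00, -1.74115621e-01]), 'joint_vel': array([ 0.0004765 , -0.00317882, -0.00288432, -0.003018  ,  0.00017573,
        0.00053589]), 'tau': array([ 6.64465497e-04, -4.16916633e+01, -3.15523374e+01,  6.86595566e-02,
        3.09162412e-02, -4.05242304e-05]), 'tcp_pos': array([236.47940707, 604.92016298, 221.49062176]), 'eef_rot': array([ 1.85316476e-01,  9.82678525e-01, -7.94284404e-04, -2.98676943e-04]), 'ft_force': array([ 0.45228747,  0.34221643, -0.01581372]), 'ft_torque': array([-0.02716851, -0.0001875 , -0.02611681]), 'opening': 94.15851586384326} 17.0
```

View pics/top0.png

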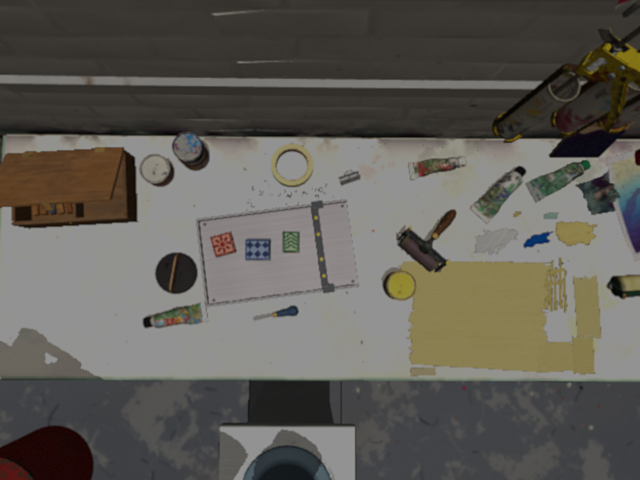

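View pics/side0.png

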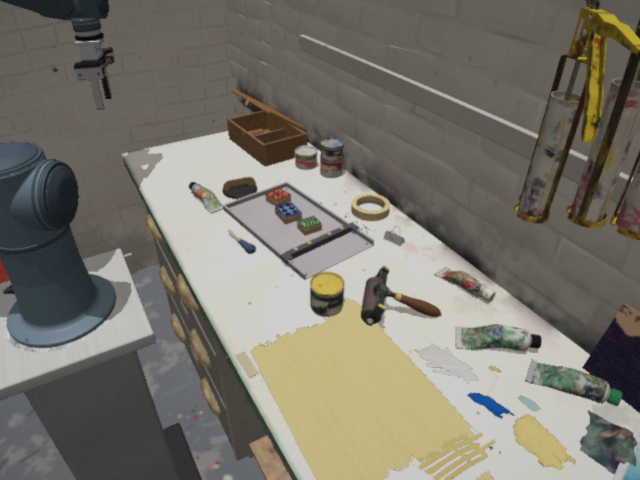

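The top view shows the galley with its corners near (198,220), (346,201), (358,285) and (207,304). Red is at (222,244), blue at (258,249) and green at (291,242). The stick runs from (316,203) to (328,290). The side view agrees.

```bash
cat > h.py <<'E'
import numpy as np,cv2
from scipy.spatial.transform import Rotation as R
from workcell import bot,get_image,calibration
def ray(n,px):
    c=calibration(n);K=c["camera_matrix"];px=np.atleast_2d(px).astype(float)
    d=(px-K[:2,2])/[K[0,0],K[1,1]];u=d.copy()
    for _ in range(8): u=d/(1+c["k1"]*(u**2).sum(1,keepdims=True))
    return c["eye"],R.from_quat(c["attitude"]).apply(np.c_[u,np.ones(len(u))])
def pt(n,px,z):
    e,d=ray(n,px); return (e+d*((z-e[2])/d[:,2])[:,None])[:,:2]
def blocks(im):
    """colour blobs in the top picture -> pixel centre + minAreaRect corners"""
    b=im.astype(int);r,g,bl=b[...,0],b[...,1],b[...,2]
    M=dict(mid=(r>g+45)&(r>bl+45),wide=(bl>r+18)&(bl>g+5),narrow=(g>r+18)&(g>bl+18))
    out={}
    for k,m in M.items():
        m=m.astype(np.uint8); m[:195]=0;m[300:]=0;m[:,:203]=0;m[:,352:]=0
        m=cv2.morphologyEx(m,cv2.MORPH_CLOSE,np.ones((5,5),np.uint8))
        cs,_=cv2.findContours(m,cv2.RETR_EXTERNAL,cv2.CHAIN_APPROX_NONE)
        if cs: c=max(cs,key=cv2.contourArea); out[k]=cv2.minAreaRect(c)
    return out
E
python3 - <<'E'
from h import *
im=get_image("top")
for k,r in blocks(im).items():
    w=pt("top",cv2.boxPoints(r),26); e=np.roll(w,-1,0)-w
    print(k,np.round(r[0],1),np.round(r[1],1),"ctr",w.mean(0).round(1),"sides",np.linalg.norm(e,axis=1).round(1),"ang",np.degrees(np.arctan2(e[:,1],e[:,0])).round(1))
x0,y0,x1,y1=190,190,365,312
cv2.imwrite("pics/crop.png",cv2.resize(im[y0:y1,x0:x1,::-1],None,fx=4.5,fy=4.5,interpolation=cv2.INTER_CUBIC))
E
```

```text
mid [222.4 243.9] [19.2 19.6] ctr [575.2 156.9] sides [46.2 45.7 46.1 45.6] ang [ -74.2 -163.8  105.8   16.4]
wide [257.5 248.5] [19. 23.] ctr [564.9  74. ] sides [54.4 45.  54.2 45. ] ang [ -89.6 -179.2   90.4    1. ]
narrow [290.5 241. ] [18. 15.] ctr [583.3  -3.8] sides [35.6 42.8 35.5 42.8] ang [ -89.6 -179.5   90.4    0.6]
```

View pics/crop.png

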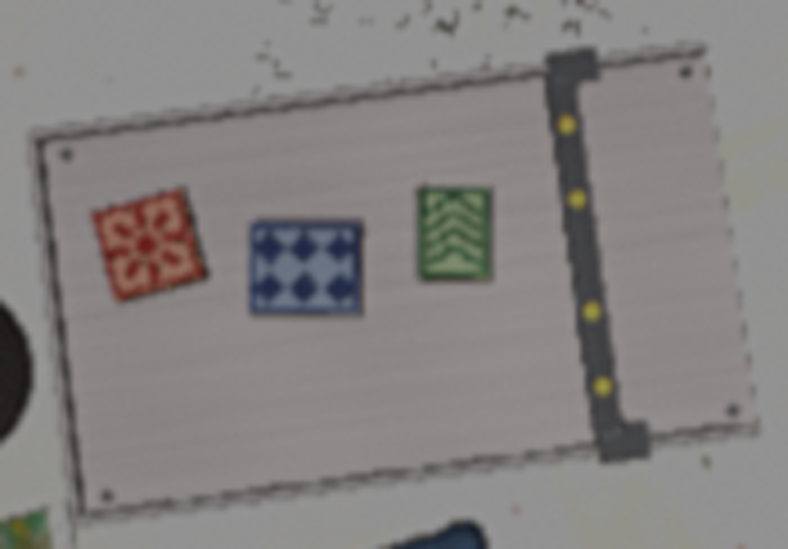

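The enlarged crop shows the inner rail lines through (42,140), (703,50), (82,512) and (755,428). The stick's left edge runs from (547,88) to (597,440).

Run:
```python
from h import *
f=lambda p:np.array(p)/4.5+[190-.39,190-.39]
for z in(3,10,16):
    c=pt("top",f([[42,140],[703,50],[755,428],[82,512]]),z);FL,FR,NR,NL=c
    print(z,c.round(1).tolist(),[np.linalg.norm(a).round(1) for a in(FL-FR,NL-NR,FL-NL,FR-NR)])
    d=FL-FR;d2=NL-NR;d3=FL-NL
    print([np.degrees(np.arctan2(-v[0],v[1])).round(2) for v in(d,d2)],np.degrees(np.arctan2(d3[1],d3[0])).round(2))
s=pt("top",f([[547,88],[597,440]]),21.5);print("stick",s.round(1))
th=np.arctan2(-(d+d2)[0],(d+d2)[1])
ex=np.array([np.cos(th),np.sin(th)]);ey=np.array([-np.sin(th),np.cos(th)])
c=pt("top",f([[42,140],[703,50],[755,428],[82,512]]),10);FL,FR,NR,NL=c
O=((FL+FR+NL+NR)/4)@np.c_[ex,ey]
gx=O[0]; gy=(FL+NL)/2@ey-170
o=gx*ex+gy*ey; print("th",th,"origin",o)
for n,w in dict(mid=(575.2,156.9),wide=(564.9,74),narrow=(583.3,-3.8),s1=s[0],s2=s[1]).items():
    print(n,((np.array(w)-o)@np.c_[ex,ey]).round(1))
```

```text
3 [[632.7, 218.5], [684.4, -136.6], [481.0, -164.5], [434.5, 192.5]] [np.float64(358.9), np.float64(360.0), np.float64(199.9), np.float64(205.3)]
[np.float64(8.28), np.float64(7.42)] 7.49
10 [[631.8, 217.0], [683.2, -136.1], [481.0, -163.8], [434.8, 191.1]] [np.float64(356.8), np.float64(357.9), np.float64(198.8), np.float64(204.1)]
[np.float64(8.28), np.float64(7.42)] 7.49
16 [[631.1, 215.7], [682.2, -135.6], [481.0, -163.2], [435.0, 190.0]] [np.float64(355.0), np.float64(356.2), np.float64(197.8), np.float64(203.1)]
[np.float64(8.28), np.float64(7.42)] 7.49
stick [[660.3 -52.3]
 [474.2 -79.7]]
th 0.13701131837148509 origin [556.52140038  35.68027861]
mid [ 35.1 117.5]
wide [13.5 36.8]
narrow [ 21.1 -42.8]
s1 [  90.8 -101.3]
s2 [ -97.3 -103.1]
```

```bash
cat >> h.py <<'E'
TH=0.136;O=np.array([556.5,35.7]);EX=np.array([np.cos(TH),np.sin(TH)]);EY=np.array([-np.sin(TH),np.cos(TH)])
def go(*pts):
    s=bot.state();Rt=R.from_quat(s["eef_rot"])
    X=np.c_[-np.r_[EX,0],np.r_[EY,0],[0,0,-1]]
    p=s["tcp_pos"];print("t",s["time"],"galley now",((p[:2]-O)@np.c_[EX,EY]).round(1),"z",p[2].round(1),"turn",np.degrees((Rt.inv()*R.from_matrix(X)).as_rotvec()).round(1),"F",s["ft_force"].round(1))
    for gx,gy,z in pts: print((gx,gy,z),(Rt.inv().apply(np.r_[O+gx*EX+gy*EY,z]-p)/10).round(2))
E
python3 -c "
from h import *
go((-20,117,120),(-20,117,25))"
```

```text
t 0.15 galley now [-239.8  607.4] z 221.6 turn [ -0.1  -0.  -29.2] F [-0.4  0.2 -0.2]
(-20, 117, 120) [-43.09 -32.11  10.2 ]
(-20, 117, 25) [-43.09 -32.09  19.7 ]
```

```bash
python3 -m handwheel '[[-43.1,-32.1,5,0,0,-29.2,0.16],[-43.1,-32.1,8,0,0,-29.2,0.16],[-43.1,-32.1,10.2,0,0,-29.2,0.16],[-43.1,-32.1,10.2,0,0,-29.2,0.16],[-43.1,-32.1,10.2,0,0,-29.2,0.16],[-43.1,-32.1,10.2,0,0,-29.2,0.16],[-43.1,-32.1,10.2,0,0,-29.2,0.16],[-43.1,-32.1,10.2,0,0,-29.2,0.16],[-43.1,-32.1,10.2,0,0,-29.2,0.16],[-43.1,-32.1,10.2,0,0,-29.2,0.16],[-43.1,-32.1,10.2,0,0,-29.2,0.16],[-43.1,-32.1,10.2,0,0,-29.2,0.16]]'
python3 -c "
from h import *
go((-20,117,100),(-20,117,25))"
```

```text
time: 1.65
tcp_pos: [520.4, 150.1, 120.2]
eef_rot: [-0.069, 0.998, -0.001, -0.0]
ft_force: [0.0, -0.3, -0.5]
opening: 15.0
t 1.65 galley now [-20.3 118.3] z 120.2 turn [-0.1 -0.   0.2] F [ 0.  -0.3 -0.5]
(-20, 117, 100) [-0.03 -0.13  2.02]
(-20, 117, 25) [-0.03 -0.12  9.52]
```

```bash
python3 -m handwheel '[[0,-0.1,4,0,0,0,0.16],[0,-0.1,8,0,0,0,0.16],[0,-0.1,9.5,0,0,0,0.16],[0,-0.1,9.5,0,0,0,0.16],[-1,-0.1,9.5,0,0,0,0.16],[-2,-0.1,9.5,0,0,0,0.16],[-2.8,-0.1,9.5,0,0,0,0.16],[-3.4,-0.1,9.5,0,0,0,0.16],[-4,-0.1,9.5,0,0,0,0.16],[-4.6,-0.1,9.5,0,0,0,0.16],[-5,-0.1,9.5,0,0,0,0.16]]'
python3 -m handwheel '[[-0.3,0,0,0,0,0,0.16],[-0.5,0,0,0,0,0,0.16],[-0.7,0,0,0,0,0,0.16]]'
python3 - <<'E'
from h import *
go((40,117,25)); im=get_image("top")
cv2.imwrite("pics/c2.png",cv2.resize(im[190:312,190:365,::-1],None,fx=4.5,fy=4.5,interpolation=cv2.INTER_CUBIC))
E
```

```text
time: 3.02
tcp_pos: [570.3, 156.0, 25.1]
eef_rot: [-0.069, 0.998, -0.001, -0.0]
ft_force: [-0.4, -0.3, 0.9]
opening: 15.2
time: 3.4
tcp_pos: [577.2, 157.0, 25.1]
eef_rot: [-0.069, 0.998, -0.001, -0.0]
ft_force: [-0.7, 0.1, 0.6]
opening: 15.2
t 3.4 galley now [ 37.  117.3] z 25.1 turn [-0.1 -0.1  0.2] F [-0.7  0.1  0.6]
(40, 117, 25) [-0.3  -0.04  0.01]
```

View pics/c2.png

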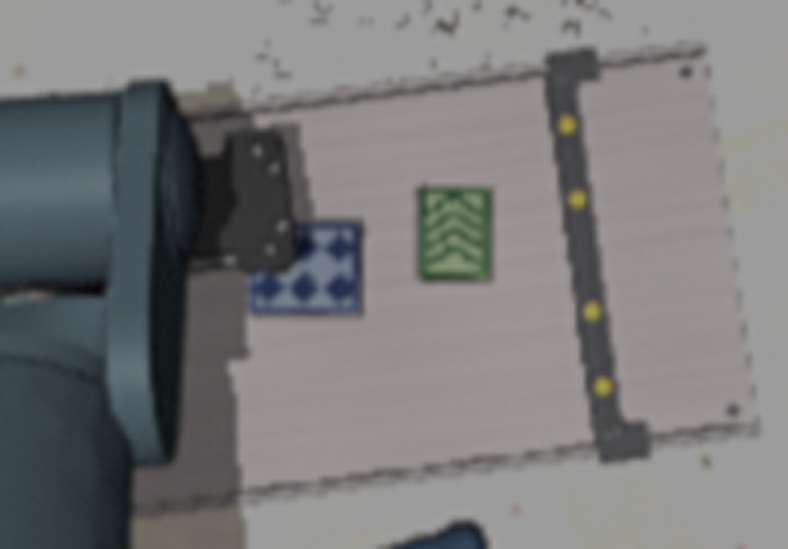

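The hand hides the red block, and blue and green haven't moved. The force is still low, so I'll keep pushing until it rises.

```bash
for i in 1; do python3 -m handwheel '[[-0.2,0,0,0,0,0,0.16],[-0.4,0,0,0,0,0,0.16],[-0.4,0,0,0,0,0,0.16]]'; done; python3 -c "
from h import *
go((42,117,25))"
```

```text
time: 3.82
tcp_pos: [579.9, 157.4, 24.8]
eef_rot: [-0.069, 0.998, -0.001, -0.003]
ft_force: [-6.1, -1.4, 4.3]
opening: 15.0
t 3.825 galley now [ 39.7 117.4] z 24.8 turn [-0.1 -0.3  0.2] F [-6.1 -1.4  4.3]
(42, 117, 25) [-0.23 -0.04 -0.02]
```

```bash
python3 -m handwheel '[[-0.2,0,0,0,0,0,0.16],[-0.4,0,0,0,0,0,0.16],[-0.4,0,0,0,0,0,0.16]]'; python3 -c "
from h import *
go((20,117,25),(20,117,60),(-42,38,60),(-42,38,25))"
```

```text
time: 4.2
tcp_pos: [579.9, 157.5, 24.0]
eef_rot: [-0.07, 0.998, -0.001, -0.008]
ft_force: [-13.0, -2.7, 9.8]
opening: 15.1
t 4.2 galley now [ 39.7 117.5] z 24.0 turn [-0.1 -0.9  0.2] F [-13.   -2.7   9.8]
(20, 117, 25) [ 1.97 -0.04 -0.06]
(20, 117, 60) [ 2.03 -0.05 -3.56]
(-42, 38, 60) [ 8.26 -7.93 -3.45]
(-42, 38, 25) [ 8.2  -7.92  0.04]
```

Red is hard against the rail, at tool gx = 39.7. Next is blue.

```bash
python3 -m handwheel '[[1,0,0,0,0.9,0,0.16],[3,0,0,0,0.9,0,0.16],[3.5,0,-3.5,0,0.9,0,0.16],[6,-4,-3.5,0,0.9,0,0.16],[8,-7.9,-3.5,0,0.9,0,0.16],[8,-7.9,-3.5,0,0.9,0,0.16],[8,-7.9,0,0,0.9,0,0.16],[8,-7.9,0,0,0.9,0,0.16],[7,-7.9,0,0,0.9,0,0.16],[6,-7.9,0,0,0.9,0,0.16],[5,-7.9,0,0,0.9,0,0.16],[4.2,-7.9,0,0,0.9,0,0.16]]'; python3 -c "
from h import *
go((39,38,25))"
```

```text
time: 5.7
tcp_pos: [550.5, 73.6, 25.3]
eef_rot: [-0.07, 0.997, -0.002, -0.015]
ft_force: [-0.0, -0.1, 0.8]
opening: 15.1
t 5.7 galley now [-0.8 38.4] z 25.3 turn [-0.1 -1.8  0.2] F [-0.  -0.1  0.8]
(39, 38, 25) [-3.98 -0.05 -0.09]
```

```bash
python3 -m handwheel '[[-0.6,0,0,0,-1.8,0,0.16],[-1.2,0,0,0,-1.8,0,0.16],[-1.8,0,0,0,-1.8,0,0.16],[-2.4,0,0,0,-1.8,0,0.16],[-3,0,0,0,-1.8,0,0.16],[-3.4,0,0,0,-1.8,0,0.16],[-3.8,0,0,0,-1.8,0,0.16],[-4.1,0,0,0,-1.8,0,0.16],[-4.5,0,0,0,-1.8,0,0.16],[-4.6,0,0,0,-1.8,0,0.16],[-4.6,0,0,0,-1.8,0,0.16]]'; python3 -c "
from h import *
go((20,38,25),(-35,-44,60),(-35,-44,25),(38,-44,25))"
```

```text
time: 7.08
tcp_pos: [590.8, 79.6, 22.7]
eef_rot: [-0.07, 0.998, -0.001, -0.007]
ft_force: [-16.2, -3.2, 13.0]
opening: 15.1
t 7.075 galley now [40.  38.8] z 22.7 turn [-0.  -0.8  0.3] F [-16.2  -3.2  13. ]
(20, 38, 25) [ 2.   -0.07 -0.21]
(-35, -44, 60) [ 7.59 -8.25 -3.62]
(-35, -44, 25) [ 7.54 -8.24 -0.12]
(38, -44, 25) [ 0.24 -8.28 -0.22]
```

```bash
python3 -m handwheel '[[1,0,-0.2,0,-0.8,0,0.16],[3,0,-0.2,0,-0.8,0,0.16],[3.5,0,-3.7,0,-0.8,0,0.16],[6,-4,-3.7,0,-0.8,0,0.16],[7.5,-8.2,-3.7,0,-0.8,0,0.16],[7.5,-8.2,-3.7,0,-0.8,0,0.16],[7.5,-8.2,-0.2,0,-0.8,0,0.16],[7.5,-8.2,-0.2,0,-0.8,0,0.16],[6.5,-8.2,-0.2,0,-0.8,0,0.16],[5.5,-8.2,-0.2,0,-0.8,0,0.16],[4.7,-8.2,-0.2,0,-0.8,0,0.16],[3.9,-8.2,-0.2,0,-0.8,0,0.16]]'; python3 -c "
from h import *
go((39,-43,25))"
```

```text
time: 8.57
tcp_pos: [564.7, -7.0, 25.7]
eef_rot: [-0.07, 0.998, -0.0, 0.001]
ft_force: [-1.1, -0.5, 0.2]
opening: 15.1
t 8.575 galley now [  2.3 -43.4] z 25.7 turn [-0.1  0.1  0.3] F [-1.1 -0.5  0.2]
(39, -43, 25) [-3.67  0.02  0.07]
```

```bash
python3 -m handwheel '[[-0.6,0,0,0,0,0,0.16],[-1.2,0,0,0,0,0,0.16],[-1.8,0,0,0,0,0,0.16],[-2.4,0,0,0,0,0,0.16],[-2.9,0,0,0,0,0,0.16],[-3.3,0,0,0,0,0,0.16],[-3.7,0,0,0,0,0,0.16],[-4,0,0,0,0,0,0.16],[-4.3,0,0,0,0,0,0.16],[-4.4,0,0,0,0,0,0.16],[-4.4,0,0,0,0,0,0.16]]'; python3 -c "
from h import *
go((20,-44,25),(20,-44,70),(20,-150,70),(20,-150,25))"
```

```text
time: 9.95
tcp_pos: [602.3, -1.3, 24.7]
eef_rot: [-0.071, 0.997, -0.0, -0.008]
ft_force: [-20.8, -4.9, 14.5]
opening: 15.2
t 9.95 galley now [ 40.4 -42.9] z 24.7 turn [ 0.  -0.9  0.4] F [-20.8  -4.9  14.5]
(20, -44, 25) [ 2.04 -0.1   0.  ]
(20, -44, 70) [ 2.11 -0.1  -4.5 ]
(20, -150, 70) [  2.18 -10.7   -4.5 ]
(20, -150, 25) [  2.11 -10.7   -0.  ]
```

```bash
python3 -m handwheel '[[1,0,0,0,-0.9,0.4,0.16],[2.1,0,0,0,-0.9,0.4,0.16],[2.1,0,-4.5,0,-0.9,0.4,0],[2.1,-5,-4.5,0,-0.9,0.4,0],[2.1,-10.7,-4.5,0,-0.9,0.4,0],[2.1,-10.7,-4.5,0,-0.9,0.4,0],[2.1,-10.7,-2,0,-0.9,0.4,0],[2.1,-10.7,0,0,-0.9,0.4,0],[2.1,-10.7,0,0,-0.9,0.4,0]]'
python3 - <<'E'
from h import *
go((20,-131,25),(20,-10,25)); im=get_image("top")
cv2.imwrite("pics/c3.png",cv2.resize(im[190:312,190:365,::-1],None,fx=4.5,fy=4.5,interpolation=cv2.INTER_CUBIC))
E
```

```text
time: 11.08
tcp_pos: [595.0, -108.7, 22.7]
eef_rot: [-0.068, 0.998, 0.001, -0.002]
ft_force: [-0.0, -0.3, -0.1]
opening: 0.4
t 11.075 galley now [  18.5 -148.3] z 22.7 turn [ 0.2 -0.2  0. ] F [-0.  -0.3 -0.1]
(20, -131, 25) [-0.15  1.73 -0.23]
(20, -10, 25) [-0.15 13.83 -0.19]
```

View pics/c3.png

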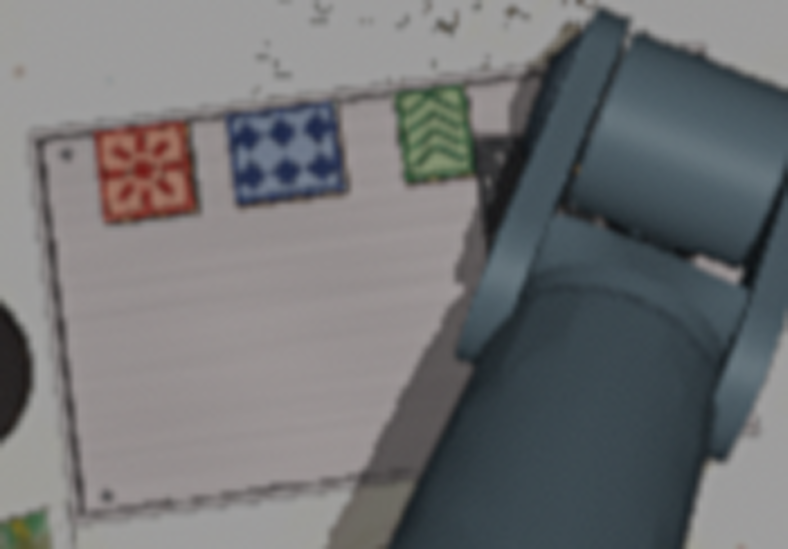

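The three blocks stand square against the far rail, with tops centred at crop (147,172), (286,153) and (436,134). Next I'll push the stick left.

```bash
python3 -m handwheel '[[0,1,-0.2,0,0,0,0],[0,2,-0.2,0,0,0,0],[0,2.8,-0.2,0,0,0,0],[0,3.6,-0.2,0,0,0,0],[0,4.4,-0.2,0,0,0,0],[0,5.2,-0.2,0,0,0,0],[0,6,-0.2,0,0,0,0],[0,6.8,-0.2,0,0,0,0],[0,7.6,-0.2,0,0,0,0],[0,8.4,-0.2,0,0,0,0],[0,9.2,-0.2,0,0,0,0],[0,10,-0.2,0,0,0,0]]'
python3 -c "
from h import *
go((20,-10,25))"
```

```text
time: 12.62
tcp_pos: [582.5, -9.7, 26.2]
eef_rot: [-0.068, 0.998, 0.001, -0.001]
ft_force: [2.6, -4.7, 2.9]
opening: 0.3
t 12.625 galley now [ 19.6 -48.5] z 26.2 turn [ 0.1 -0.1  0. ] F [ 2.6 -4.7  2.9]
(20, -10, 25) [-0.04  3.85  0.13]
```

```bash
python3 -m handwheel '[[0,0.7,0.1,0,0,0,0],[0,1.3,0.1,0,0,0,0],[0,1.9,0.1,0,0,0,0],[0,2.4,0.1,0,0,0,0],[0,2.8,0.1,0,0,0,0],[0,3.1,0.1,0,0,0,0],[0,3.3,0.1,0,0,0,0]]'
python3 -m handwheel '[[0,0.2,0,0,0,0,0],[0,0.4,0,0,0,0,0],[0,0.4,0,0,0,0,0]]'
python3 -c "
from h import *
go((20,-10,25))"
```

```text
time: 13.5
tcp_pos: [577.5, 23.2, 24.9]
eef_rot: [-0.068, 0.998, 0.001, -0.001]
ft_force: [-0.5, -4.8, 0.1]
opening: 0.7
time: 13.88
tcp_pos: [576.9, 27.5, 24.9]
eef_rot: [-0.068, 0.998, 0.001, -0.001]
ft_force: [0.4, -3.7, 1.0]
opening: 0.2
t 13.875 galley now [ 19.1 -10.9] z 24.9 turn [ 0.1 -0.1  0. ] F [ 0.4 -3.7  1. ]
(20, -10, 25) [-0.09  0.09 -0.01]
```

```bash
python3 -m handwheel '[[0,0.2,0,0,0,0,0],[0,0.4,0,0,0,0,0],[0,0.4,0,0,0,0,0]]'
python3 -c "
from h import *
go((20,-10,25))"
```

```text
time: 14.25
tcp_pos: [576.5, 29.9, 24.9]
eef_rot: [-0.069, 0.998, -0.001, -0.001]
ft_force: [-0.3, -10.5, -0.6]
opening: 0.4
t 14.25 galley now [19.  -8.4] z 24.9 turn [-0.1 -0.2  0.1] F [ -0.3 -10.5  -0.6]
(20, -10, 25) [-0.09 -0.16 -0.01]
```

```bash
python3 -m handwheel '[[0,0.3,0,0,0,0,0],[0,0.7,0,0,0,0,0],[0,0.9,0,0,0,0,0],[0,0.9,0,0,0,0,0]]'
python3 -c "
from h import *
go((20,-30,25),(20,-30,180),(-40,-140,180))"
```

```text
time: 14.75
tcp_pos: [576.6, 30.5, 25.2]
eef_rot: [-0.07, 0.997, -0.009, -0.001]
ft_force: [1.1, -37.1, -4.0]
opening: 0.6
t 14.75 galley now [19.2 -7.8] z 25.2 turn [-1.  -0.2  0.3] F [  1.1 -37.1  -4. ]
(20, -30, 25) [-0.07 -2.21  0.06]
(20, -30, 180) [ -0.03  -2.48 -15.44]
(-40, -140, 180) [  6.02 -13.45 -15.24]
```

It stands firm at 37 N. I'll back off, lift clear and look.

```bash
python3 -m handwheel '[[0,-1,0,0,0,0,0],[0,-2.3,0,0,0,0,0],[0,-2.4,-5,0,0,0,0],[0,-2.5,-11,0,0,0,0],[0,-2.5,-15,0,0,0,0],[3,-8,-15,0,0,0,0],[6,-13,-15,0,0,0,0],[10,-19,-15,0,0,0,0],[13,-25,-15,0,0,0,0],[13,-25,-15,0,0,0,0],[13,-25,-15,0,0,0,0]]'
python3 - <<'E'
from h import *
go((20,-30,25)); im=get_image("top")
cv2.imwrite("pics/c4.png",cv2.resize(im[195:275,190:290,::-1],None,fx=7,fy=7,interpolation=cv2.INTER_CUBIC))
for k,r in blocks(im).items():
    w=pt("top",cv2.boxPoints(r),26); e=np.roll(w,-1,0)-w
    print(k,((w.mean(0)-O)@np.c_[EX,EY]).round(1),np.linalg.norm(e,axis=1).round(1)[:2],(np.degrees(np.arctan2(e[:,1],e[:,0]))-np.degrees(TH)).round(1))
E
```

```text
time: 16.12
tcp_pos: [483.0, -232.3, 179.5]
eef_rot: [-0.07, 0.998, -0.008, -0.001]
ft_force: [-0.4, -0.2, 0.2]
opening: 0.6
t 16.125 galley now [-109.2 -255.6] z 179.5 turn [-0.9 -0.1  0.2] F [-0.4 -0.2  0.2]
(20, -30, 25) [-13.04  22.75  15.07]
mid [ 73.6 140.3] [37.8 47.6] [ -97.3 -186.6   82.6   -6.4]
wide [74.2 90.7] [57.2 47.1] [ -90.1 -179.7   89.8    0.5]
narrow [74.3 41.1] [36.9 45.7] [ -89.1 -178.9   90.8    1.2]
```

View pics/c4.png

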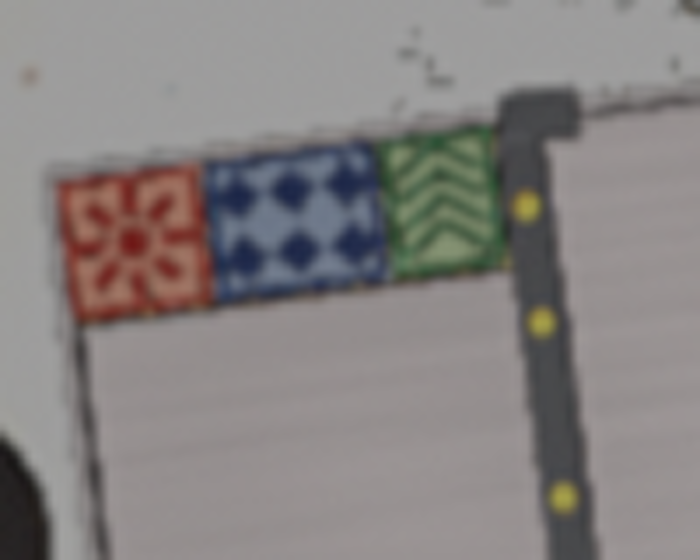

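The picture shows the row packed: red, blue, green, then the stick. The near edges lie on one line from (82,322) to (500,268), there are no visible gaps, and the far sides are at the rail. The hand is clear, so I'm handing in.

```bash
python3 -c "
from workcell import close_job;print(close_job())"
```

```text
the job is handed in; nothing more can be done
None
```

I pushed the three blocks one by one flat against the far rail, stopping each at 13–20 N of contact force. Then I slid the foot stick left until the row stood firm at 37 N, backed the hand well clear and handed in at about 16 s. No verdict was reported.

**Last picture:** red, blue and green stand packed between the left end rail and the stick, in line, with no visible gaps. I checked for disturbed bystanders only in the crops round the galley, but nothing showed contact with any.

**Block positions:** block centres measured galley x of 73.6 to 74.3 mm, against the required 71 to 78. My galley frame is good to about 2 mm. Blue and green read within 1.2° of square.

**One reading that disagreed:** red (`block_mid`) came out 38 mm wide and 6–7° askew. My colour mask cut off its left edge. In the picture it is square.

**Foot stick:** the tool stopped 8 mm right of the galley origin, which puts the stick at q of about 0.145. I worked that out from the tool position and did not measure it on its own.

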